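Pop a table token out of the dispenser and trap it on the chute

TASK

At the cake counter, press the plunger of the table-token dispenser fully down with one finger so that the metal token pops up out of its pocket, and stop the token with the other finger before it slides off the end of the chute towards the customer. Do not pinch, lift or carry the token and leave everything else on the counter alone; finish while still holding the token back on the chute with the finger, more than half out of its pocket and with all of it still on the chute.

Things in the scene. Friction and masses are not known exactly. Their poses are not given: they have to be found in the camera images.
- dispenser: fixed countertop token dispenser, black and bare metal, about 196 x 110 mm in plan, 92 mm high at the back. Origin: on the counter under its middle; its x axis points, in plan, down the chute to its low open end, y to the side where the plunger stands, z up. The chute's centre line lies over the x axis.
- chute: slippery polished metal chute, falling at 22 degrees. Origin: on its floor at the pocket's lip, on the centre line, 33 mm behind the dispenser's origin, 59 mm above the counter; x down the slope along the floor, z square off the floor. The floor runs from x = 0 to the open end at x = 120 mm, 47 mm wide between 4 mm thick side walls that rise 6 mm off it.
- chute_lip (a point): the lip (chute's origin). Behind it lies the pocket, 51 mm long and 6 mm deep below floor level, with a back wall rising 12 mm above floor level
- chute_end (a point): middle of the open lower edge of the chute floor, 14 mm above the counter; anything let go on the chute slides over it within about half a second
- chute_across (a point): point on the centre line of the chute floor straight across from the plunger (50 mm in -y of the dispenser), 38 mm above the counter, 55 mm down the slope from the lip. With the plunger fully down its top is 8 mm higher than this point, so one finger can press while the other stands here as a stop, just off the floor
- plunger_top (a point): centre of the top of the round steel plunger cap, 30 mm in diameter; moves with the plunger. At rest 56 mm above the counter, at x 18, y 50 mm from the dispenser's origin. The black tower under it is 46 x 46 mm, with a flat collar up to 42 mm high. Between cap and chute stands only the chute's side wall (outer face 27.5 mm from the centre line)
- plunger (a joint): downward travel of the plunger in m: 0 up (at rest), 0.010 fully down. Sprung: about 3 N to start, 8 to 9 N to hold fully down; it returns when let go. It raises the floor of the pocket by 0.75 of its travel, so the token clears the lip at about 0.008 and at once slides down the chute.
- token: the token to pop: a plain square block of bare aluminium, 44 x 44 x 18 mm, a dark disc on top, about 0.11 kg, loose in the pocket, front face at the lip, top about 12 mm above floor level. Origin: centre of its underside; z through its thickness, x downhill. In the pocket its origin is at x = -22, z = -6 mm in the chute's frame.
- spare_token: a second identical loose metal token, 44 x 44 x 18 mm, lying beside the dispenser; a bystander, leave it alone. Origin: centre of its underside
- teaspoon: steel teaspoon, 150 mm long, lying flat; a bystander, leave it alone. Origin: on its underside near the middle
- mint_tin: flat white tin, 85 x 55 x 22 mm; a bystander, leave it alone. Origin: centre of its underside
- mug: white mug, 76 mm wide, 85 mm high; a bystander, leave it alone. Origin: centre of its underside
- syrup: amber syrup bottle, 64 mm wide, 200 mm high; a bystander, leave it alone. Origin: centre of its underside
- jar: glass jar, 72 mm wide, 100 mm high; a bystander, leave it alone. Origin: centre of its underside
- bowl: white sugar bowl, 110 mm wide, 45 mm high; a bystander, leave it alone. Origin: centre of its underside
- espresso_cup: white espresso cup, 60 mm wide, 58 mm high; a bystander, leave it alone. Origin: centre of its underside
Things that resemble listed ones, but are neither listed nor needed, are in the scene too. What is shaped like the token but purple is not meant.

How it is judged:
On the way, in this order (a step that is already met when the one before it is completed fails the run):
1. the plunger is pressed down (more than 8 mm of its 10 mm) (value of joint plunger above 0.008 m).
2. the popped token is stopped on the chute by a finger (x of token in the frame of chute between 0.005 and 0.098 m and z of token in the frame of chute between -0.005 and 0.01 m and linear speed of token below 0.02 m/s and contact force between token and the fingers above 0.03 N), for 0.3 s.
At the end, for the whole second after the job is handed in: The token rests (under 20 mm/s) on the chute floor (underside -5 to +10 mm from it), more than half out of the pocket (centre over 5 mm past the lip) and wholly on the chute (centre under 98 mm past the lip), held back by a finger touching it (over 0.03 N) (all of step 2); the arm keeps its last pose, push and grip.
It fails at once if the token slides off the end of the chute or falls off it (x of token in the frame of chute above 0.11 m or z of token in the frame of chute below -0.02 m).
It fails at once if the token is lifted or carried (more than 20 mm off the chute floor) (z of token in the frame of chute above 0.02 m).
It fails at once if a bystander is disturbed (moved more than 15 mm) (distance of any of spare_token, teaspoon, mint_tin, mug, syrup, jar, bowl, espresso_cup from where it was at the start of the episode above 0.015 m).
It also fails if it takes over 29 s, if anything falls off the work surface, if the arm or the gripper's body presses on something with over 40 N, if the wrist force passes 120 N, or if a joint passes its speed limit or range.

ROBOT

A 7-joint arm with a two-finger parallel gripper is mounted at the origin on the work surface. World frame = base frame: x ahead of the robot, y to its left, z up, the work surface at z = 0. Lengths are in m, angles in rad, forces in N, time in s.
With the tool pointing down it reaches from about 0.35 to 0.9 m from the base axis. Payload 8.1 kg.
Tool frame: the origin (TCP) lies between the finger pads; the fingertips stand 17 mm ahead of it and the grasp point (between the pads) lies 2 mm behind it; z points along the fingers, y is the line along which they close (so a half turn about z gives the same grasp; the last joint's range is limited). The gripper opens to 92 mm and grips with 3 to 60 N. Pads are 19 mm wide; open, the fingers measure 130 mm over their backs; the gripper's body (75 mm by 190 mm) begins 47 mm behind the grasp point.
Start: joints at [1.194, 0.434, 0.025, 1.573, -0.012, 1.134, -0.075], TCP at [0.169, -0.602, 0.244] pointing down, gripper open.
Joint ranges: [-2.62, 2.62], [-0.44, 2.09], [-1.27, 1.32], [0.08, 2.57], [-1.32, 4.46], [0.12, 2], [-2.74, 2.74]. Speed limits (rad/s): [2.22, 2.22, 3.01, 3.01, 3.14, 3.14, 3.14].

INTERFACE

Orientations are given as [roll, pitch, yaw] about the fixed x, y, z axes, in that order (R = Rz(yaw) Ry(pitch) Rx(roll)).
In Python, from station import r, camera gives the robot as it stands.
- The arm moves only by the tool play_rows, never from a script. Its argument "targets" is a list of rows, each an object with "travel": the shift along the tool's x, y, z each as a share of 0.5 m, from -1 to 1, a list of three; "roll": the turn about the tool's z as a share of 180 degrees, from -1 to 1. In form: [{"travel": [tx, ty, tz], "roll": roll}, ...]. A call has 1 to 20 rows; each row is the pose to reach, as a shift and turn from the pose commanded when the call began, along the tool's axes at that moment, turning the shorter way round; what a row does not reach only later rows make up. A row lasts 1/10 s, in which the tool goes at most 50 mm and 8.59 degrees, less where a joint would pass 70% of its speed; a pose out of reach is approached as far as the arm can. A call with a number of a shift or a turn outside -1 to 1 is refused whole. A call with a gripper value outside its range is refused whole. "gripper" is the opening, from -1 (shut) to 1 (fully open), set as the call begins (left out, the last holds). The fingers move at their own pace and stop on an object; the grip force is fixed at half the most. Time passes only in rows, so rows that repeat a pose let the fingers close. It gives the time, the measured TCP pose, the force, the opening and the grip force at its end, in the units of the state.
- r.get_obs(): the state, without advancing time (a new reading comes with each control period).
- camera(name): name is "side" or "top"; returns a dict with "img" (420x560x3 uint8, blue, green, red), "camera_matrix" (3x3 intrinsics, pixels), "k1" (the pictures are not rectified: a ray, as slopes to the right and down, at radius r is drawn at 1 + k1 r^2 times it, then the intrinsics apply), "xyz" and "attitude" of the camera in the world. Camera axes: x right, y down, z forward; pixel columns grow to the right and rows downward; lengths in m; the calibration is good to about 2 mm. A picture is of the moment at which its call begins. There is no depth.
- r.close_job(): hands the job in; it is judged then, once.
The state is a dict: "time_s": time; "joint_positions": joint angles; "joint_velocities": joint speeds; "joint_efforts": joint torques, N m; "eef_pos": TCP position; "eef_rot": TCP orientation; "force": force on the tool from outside, world axes, zero at the start; "wrist_torque": the same for the moment, N m; "width": opening from 0.0 (shut) to 1.0 (fully open); "finger_force": force on a finger pad.
Only numpy, scipy, OpenCV 4.12 (cv2) and the standard library are available. Lean on these libraries where they do the work, as an engineer would, in place of code of your own. Each camera call takes 0.05 s, during which the arm holds its last target. There are 200 camera calls.

## Working session

There is one attempt and no reset: what is moved stays moved. The work goes in short steps, Python scripts to look and compute and a tool call to move; the robot and the scene stay as the last step left them, time stands still between calls to the robot, and variables do not carry over. Pictures are saved under pics/ and viewed, at most 10 in all, crops included, and the job is handed in when it is done.

Besides the shell and the picture viewer there is one more tool, called after ">>>" as name(argument=value, ...), one argument or row to a line, values as JSON. play_rows: Moves the arm, as the interface text tells. Its arguments: {"type":"object","properties":{"targets":{"type":"array","items":{"type":"object","properties":{"travel":{"type":"array","items":{"type":"number","minimum":-1,"maximum":1}},"roll":{"type":"number","minimum":-1,"maximum":1}}}},"gripper":{"type":"number"}},"required":["targets"]}

```bash
ls; mkdir -p pics; python3 - <<'E'
from station import r,camera
import cv2
for n in("top","side"):
    c=camera(n); cv2.imwrite(f"pics/{n}0.png",c["img"]); print(n,c["camera_matrix"],c["k1"],c["xyz"],c["attitude"])
print(r.get_obs())
E
```

```text
pics
top [[406.15172725   0.         284.86427539]
 [  0.         406.15172725 211.57476331]
 [  0.           0.           1.        ]] -0.029479179697800312 [ 0.45164842 -0.00563928  1.19638343] [-2.98829208  0.0182549  -1.58651515]
side [[379.41043237   0.         277.7236226 ]
 [  0.         379.41043237 207.30057681]
 [  0.           0.           1.        ]] -0.04586889292313599 [0.11257385 0.99890407 0.70068878] [-2.06903773 -0.0181637  -2.66760693]
{'time_s': 0.1, 'joint_positions': array([ 1.19440724,  0.43515757,  0.02497929,  1.57397956, -0.01158116,
        1.13400366, -0.07510571]), 'joint_velocities': array([ 0.00054543, -0.00170534, -0.00038338, -0.00304922,  0.0007156 ,
       -0.00096723, -0.00042243]), 'joint_efforts': array([ 3.52161143e-03, -6.69125962e+01,  9.88283157e-01, -3.15147364e+01,
       -6.04166323e-02,  3.73048335e-02,  3.54353278e-05]), 'eef_pos': array([ 0.16881701, -0.60132968,  0.24303113]), 'eef_rot': array([-3.14019688e+00,  1.47438873e-04,  2.73717168e-01]), 'force': array([-0.66332974,  0.04474408,  0.34189463]), 'wrist_torque': array([-0.02619186, -0.05049877,  0.01811425]), 'finger_force': 0.0, 'width': 1.0011040500115587}
```

View pics/top0.png

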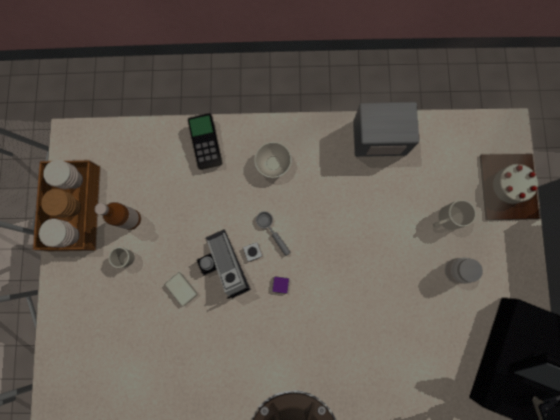

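View pics/side0.png

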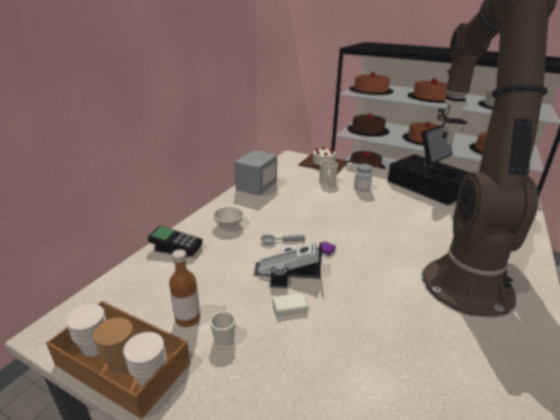

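Top view: the dispenser is at about (227,263), with the token in its pocket near (230,279), the chute's low end near (215,236) and the plunger at (207,264). Lookalikes are the spare token at (252,252) and a purple block at (281,285). The token I want is the one in the pocket, so I'll crop in on it to check.

```bash
cat > h.py <<'E'
import numpy as np, cv2
from scipy.spatial.transform import Rotation as R
from station import r,camera
def ray(c,uv):
    K=c["camera_matrix"]; d=np.array([c["k1"],0,0,0,0.])
    # model: forward r->(1+k1 r^2)
    n=cv2.undistortPointsIter(np.array([[uv]],float),K,d,None,None,(3,50,1e-12))[0,0]
    return R.from_euler('xyz',c["attitude"]).as_matrix()@np.array([n[0],n[1],1.])
def onz(c,uv,z):
    d=ray(c,uv); p=np.array(c["xyz"]); return p+d*(z-p[2])/d[2]
def proj(c,P):
    M=R.from_euler('xyz',c["attitude"]).as_matrix()
    q=(np.atleast_2d(P)-c["xyz"])@M
    n=q[:,:2]/q[:,2:]; n=n*(1+c["k1"]*(n**2).sum(1,keepdims=True))
    K=c["camera_matrix"]; return n*[K[0,0],K[1,1]]+[K[0,2],K[1,2]]
def crop(c,x0,y0,w,h,s,name):
    i=c["img"][y0:y0+h,x0:x0+w]; i=cv2.resize(i,None,fx=s,fy=s,interpolation=cv2.INTER_CUBIC)
    cv2.imwrite(name,cv2.convertScaleAbs(i,alpha=1.5))
def disp(o,yaw):
    "dispenser pose -> function local->world"
    M=R.from_euler('z',yaw).as_matrix(); return lambda p:np.array([*o,0])+np.atleast_2d(p)@M.T
E
python3 - <<'E'
from h import *
t=camera("top");s=camera("side")
a=cv2.resize(t["img"][215:310,185:300],None,fx=7,fy=7,interpolation=cv2.INTER_CUBIC)[:, :800]
b=s["img"][225:320,240:355]
cv2.imwrite("pics/topc.png",cv2.convertScaleAbs(cv2.resize(t["img"][220:305,185:298],None,fx=7,fy=7,interpolation=cv2.INTER_CUBIC),alpha=1.6))
cv2.imwrite("pics/sidec.png",cv2.convertScaleAbs(cv2.resize(s["img"][230:314,240:350],None,fx=7,fy=7,interpolation=cv2.INTER_CUBIC),alpha=1.6))
for n,uv,z in[("tok",(230,278.5),.065),("plunger",(207,264),.056),("end",(216,235),.014)]:print(n,onz(t,uv,z))
E
```

```text
tok [0.44275407 0.16659922 0.065     ]
plunger [0.48371204 0.23276738 0.056     ]
end [0.56894227 0.21607868 0.014     ]
```

View pics/topc.png

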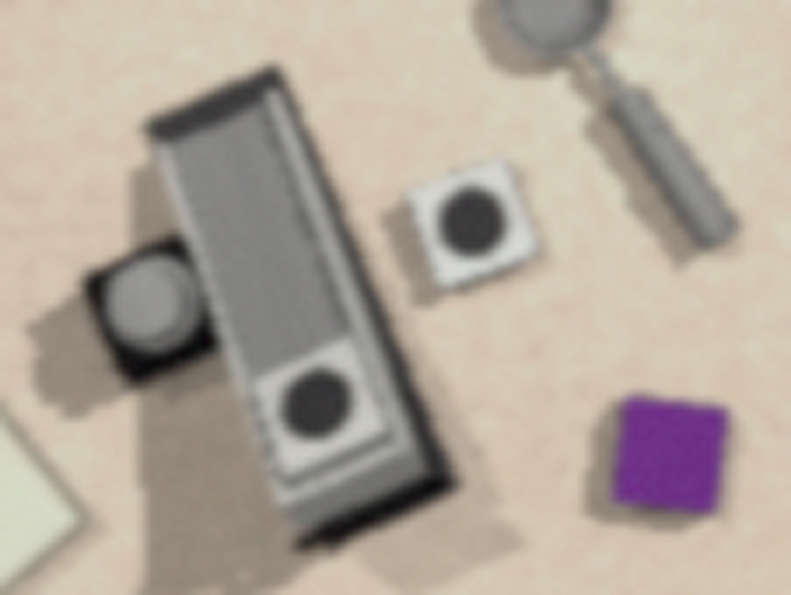

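View pics/sidec.png

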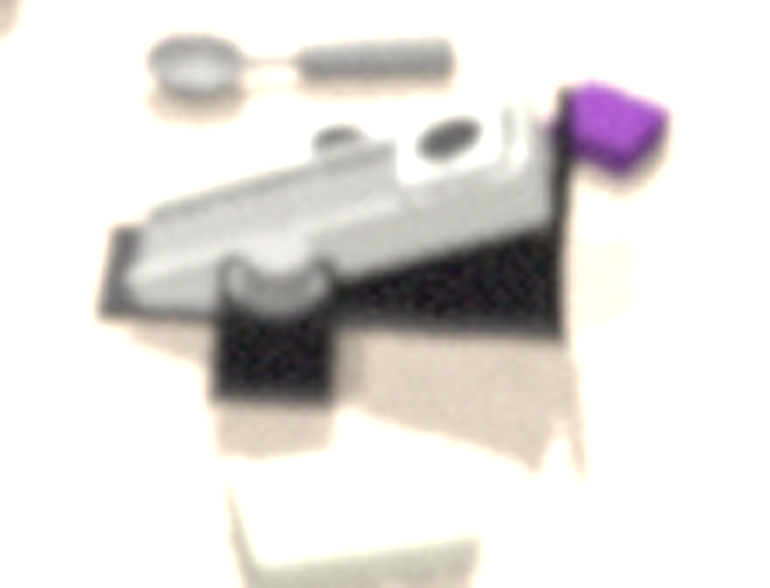

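The crops show the token with its dark disc in the pocket, at top (230.1,277.7) and side (304,249.7). The cap centre is at top (206.4,262.9) and the middle of the chute's end edge at top about (216,237). The spare at (252,252) and the purple block lie outside the dispenser, so the choice stands. Next I fit the dispenser pose from these points.

```bash
cat > fit.py <<'E'
from h import *
from scipy.optimize import least_squares
C,S=np.cos(np.radians(22)),np.sin(np.radians(22))
ch=lambda x,y,z:(np.array([-33+x*C+z*S,y,59-x*S+z*C])/1000)
if __name__=="__main__":
    t=camera("top");s=camera("side")
    def disc(c,u,v,k):
        g=c["img"].max(2)[v-k:v+k+1,u-k:u+k+1].astype(float); w=np.clip(np.percentile(g,80)*.7-g,0,None); y,x=np.mgrid[v-k:v+k+1,u-k:u+k+1]
        return np.array([(w*x).sum(),(w*y).sum()])/w.sum()
    dt,ds=disc(t,230,278,5),disc(s,304,250,5); print(dt,ds)
    obs=[(t,dt,ch(-22,0,12)),(s,ds,ch(-22,0,12)),(t,(206.4,262.9),np.array([.018,.05,.056])),(t,(216,237.1),ch(120,0,0)),(s,(240+278/7,230+250/7),np.array([.018,.05,.056]))]
    f=lambda q:np.concatenate([(proj(c,disp(q[:2],q[2])(p))[0]-uv) for c,uv,p in obs])
    q=least_squares(f,[.49,.18,.45],x_scale=[.1,.1,1]).x
    print("pose",q,np.degrees(q[2]));print(f(q).reshape(-1,2).round(2))
    W=disp(q[:2],q[2])
    for n,p in[("plunger",[.018,.05,.056]),("across",ch(55,0,0)),("end",ch(120,0,0)),("tok",ch(-22,0,12))]:print(n,W(p).round(4))
    for u in((206.4,262.9),):print(onz(t,u,.056))
    print("tokray top/side",onz(t,dt,.0784),onz(s,ds,.0784))
E
python3 fit.py
```

```text
[229.82062082 277.25281568] [303.64214169 249.44163176]
pose [0.49017153 0.18356655 0.42135359] 24.14178249825049
[[ 0.55  0.25]
 [-0.15 -0.15]
 [-0.73  0.24]
 [ 0.14  0.4 ]
 [-0.6  -0.57]]
plunger [[0.4861 0.2366 0.056 ]]
across [[0.5066 0.1909 0.0384]]
end [[0.5616 0.2156 0.014 ]]
tok [[0.4455 0.1636 0.0784]]
[0.48679783 0.23449518 0.056     ]
tokray top/side [0.44622947 0.16506265 0.0784    ] [0.44483599 0.16408419 0.0784    ]
```

```bash
cat > go.py <<'E'
from fit import *
import sys
W=disp([.4902,.1836],.4214)
def shift(P):
    o=r.get_obs(); M=R.from_euler('xyz',o["eef_rot"]).as_matrix()
    return M.T@(np.array(P)-o["eef_pos"])/.5
if __name__=="__main__":
    T=W([.018,.025,0])[0]; print("T",T, r.get_obs()["eef_pos"],r.get_obs()["eef_rot"],r.get_obs()["time_s"])
    print("via",shift([.42,-.2,.244]).round(4)); print("to z=.16",shift([T[0],T[1],.16]).round(4))
    print("to z=.061",shift([T[0],T[1],.061]).round(4)); print("turn",-(.4214-r.get_obs()["eef_rot"][2])/np.pi)
E
python3 go.py
```

```text
T [0.49639935 0.21377562 0.        ] [ 0.16893248 -0.60156962  0.24347366] [-3.14106893e+00  3.84263096e-05  2.73699443e-01] 0.3
via [ 7.005e-01 -6.375e-01 -7.000e-04]
to z=.16 [ 1.0713 -1.3929  0.1676]
to z=.061 [ 1.0713 -1.3928  0.3656]
turn -0.047014547362357634
```

>>> play_rows(
  targets=[
    {"travel": [0.7, -0.64, 0], "roll": -0.047},
    {"travel": [0.7, -0.64, 0], "roll": -0.047},
    {"travel": [0.7, -0.64, 0], "roll": -0.047},
    {"travel": [0.7, -0.64, 0], "roll": -0.047},
    {"travel": [0.7, -0.64, 0], "roll": -0.047},
    {"travel": [0.7, -0.64, 0], "roll": -0.047},
    {"travel": [0.7, -0.64, 0], "roll": -0.047},
    {"travel": [0.7, -0.64, 0], "roll": -0.047},
    {"travel": [0.7, -0.64, 0], "roll": -0.047},
    {"travel": [0.7, -0.64, 0], "roll": -0.047},
    {"travel": [0.7, -0.64, 0], "roll": -0.047},
    {"travel": [0.7, -0.64, 0], "roll": -0.047},
    {"travel": [0.7, -0.64, 0], "roll": -0.047},
  ],
  gripper=-0.26,
)

```text
time_s: 1.6
eef_pos: [0.4188, -0.2002, 0.2437]
eef_rot: [3.141, 0.001, 0.42]
force: [0.2, -0.2, -0.0]
width: 0.372
finger_force: 0.0
```

```bash
python3 go.py; python3 -c "
from h import *
print(r.get_obs()['joint_positions'],r.get_obs()['width'])"
```

```text
T [0.49639935 0.21377562 0.        ] [ 0.41878646 -0.20020599  0.24365495] [3.14133642e+00 5.84675635e-04 4.19642456e-01] 1.6
via [ 0.0024  0.0006 -0.0007]
to z=.16 [ 0.4792 -0.6929  0.1669]
to z=.061 [ 0.4793 -0.693   0.3649]
turn -0.0005594434852232952
[ 0.56086099  0.19242841 -0.26845313  1.93028092  0.05999695  1.02668627
 -0.88511862] 0.37199030057136556
```

>>> play_rows(
  targets=[
    {"travel": [0.48, -0.693, 0]},
    {"travel": [0.48, -0.693, 0]},
    {"travel": [0.48, -0.693, 0]},
    {"travel": [0.48, -0.693, 0]},
    {"travel": [0.48, -0.693, 0]},
    {"travel": [0.48, -0.693, 0]},
    {"travel": [0.48, -0.693, 0]},
    {"travel": [0.48, -0.693, 0]},
    {"travel": [0.48, -0.693, 0]},
    {"travel": [0.48, -0.693, 0]},
    {"travel": [0.48, -0.693, 0.1]},
    {"travel": [0.48, -0.693, 0.23]},
    {"travel": [0.48, -0.693, 0.25]},
    {"travel": [0.48, -0.693, 0.25]},
    {"travel": [0.48, -0.693, 0.25]},
  ],
)

```text
invalid input at $.targets[0]: expected keys travel, roll
```

```bash
python3 go.py; python3 -c "
from h import *
t=camera('top');s=camera('side')
a=cv2.resize(t['img'][215:315,180:280],(400,400),interpolation=2);b=cv2.resize(s['img'][210:310,240:340],(400,400),interpolation=2)
cv2.imwrite('pics/p1.png',cv2.convertScaleAbs(np.hstack([a,b]),alpha=1.5))"
```

```text
T [0.49639935 0.21377562 0.        ] [ 0.41878646 -0.20020599  0.24365495] [3.14133642e+00 5.84675635e-04 4.19642456e-01] 1.6
via [ 0.0024  0.0006 -0.0007]
to z=.16 [ 0.4792 -0.6929  0.1669]
to z=.061 [ 0.4793 -0.693   0.3649]
turn -0.0005594434852232952
```

View pics/p1.png

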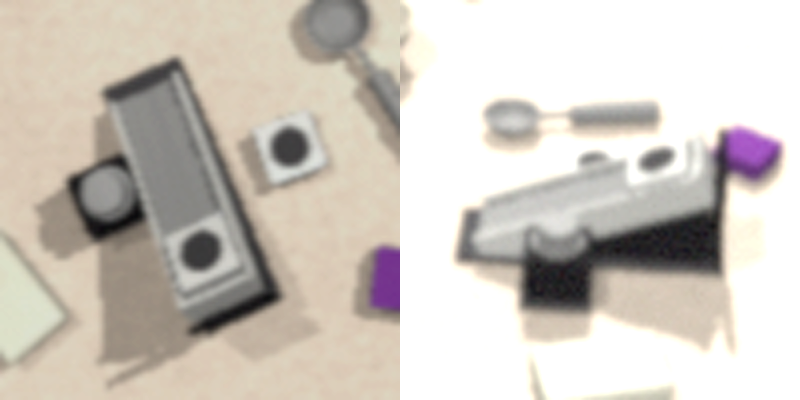

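The call was refused because "roll" was missing, so the arm did not move and the picture shows the dispenser unchanged. I'll repeat the move with roll included.

>>> play_rows(
  targets=[
    {"travel": [0.48, -0.693, 0], "roll": 0},
    {"travel": [0.48, -0.693, 0], "roll": 0},
    {"travel": [0.48, -0.693, 0], "roll": 0},
    {"travel": [0.48, -0.693, 0], "roll": 0},
    {"travel": [0.48, -0.693, 0], "roll": 0},
    {"travel": [0.48, -0.693, 0], "roll": 0},
    {"travel": [0.48, -0.693, 0], "roll": 0},
    {"travel": [0.48, -0.693, 0], "roll": 0},
    {"travel": [0.48, -0.693, 0], "roll": 0},
    {"travel": [0.48, -0.693, 0], "roll": 0},
    {"travel": [0.48, -0.693, 0.1], "roll": 0},
    {"travel": [0.48, -0.693, 0.22], "roll": 0},
    {"travel": [0.48, -0.693, 0.25], "roll": 0},
    {"travel": [0.48, -0.693, 0.25], "roll": 0},
    {"travel": [0.48, -0.693, 0.25], "roll": 0},
  ],
)

```text
time_s: 3.2
eef_pos: [0.4973, 0.2142, 0.1193]
eef_rot: [3.141, 0.0, 0.42]
force: [-0.5, 0.3, 1.1]
width: 0.366
finger_force: 0.0
```

```bash
python3 go.py; python3 -c "
from h import *
t=camera('top');s=camera('side')
a=cv2.resize(t['img'][215:315,180:280],(400,400),interpolation=2);b=cv2.resize(s['img'][210:310,240:340],(400,400),interpolation=2)
cv2.imwrite('pics/p2.png',cv2.convertScaleAbs(np.hstack([a,b]),alpha=1.5))"
```

```text
T [0.49639935 0.21377562 0.        ] [0.49727688 0.21416934 0.11930866] [3.14118096e+00 2.60776451e-04 4.19664730e-01] 3.2
via [-0.4787  0.6936 -0.249 ]
to z=.16 [-0.0019  0.     -0.0814]
to z=.061 [-0.0019 -0.      0.1166]
turn -0.0005523536949927338
```

View pics/p2.png

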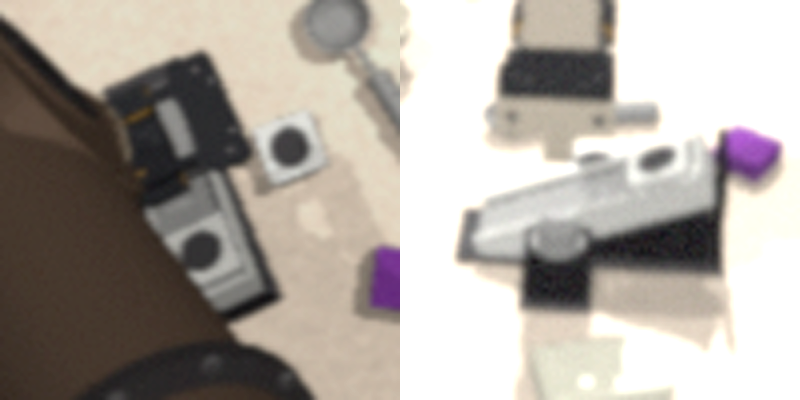

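The side view shows the near finger (tip at px 280,249) straight above the cap (279,268), and the token is still in its pocket. Next I lower to about 4 mm above the cap and check again.

>>> play_rows(
  targets=[
    {"travel": [-0.002, 0, 0.04], "roll": 0},
    {"travel": [-0.002, 0, 0.085], "roll": 0},
    {"travel": [-0.002, 0, 0.085], "roll": 0},
    {"travel": [-0.002, 0, 0.085], "roll": 0},
  ],
)

```text
time_s: 3.7
eef_pos: [0.4965, 0.2152, 0.0776]
eef_rot: [3.142, -0.001, 0.421]
force: [0.1, 0.3, 1.0]
width: 0.374
finger_force: 0.0
```

```bash
python3 go.py; python3 -c "
from h import *
s=camera('side')
crop(s,245,215,80,75,8,'pics/p3.png')"
```

```text
T [0.49639935 0.21377562 0.        ] [0.49650196 0.21516744 0.07762778] [ 3.14152707e+00 -1.44699622e-03  4.21235687e-01] 3.7
via [-0.4787  0.6952 -0.3334]
to z=.16 [-0.0011  0.0025 -0.1647]
to z=.061 [-0.0014  0.0025  0.0333]
turn -5.230256823802782e-05
```

View pics/p3.png

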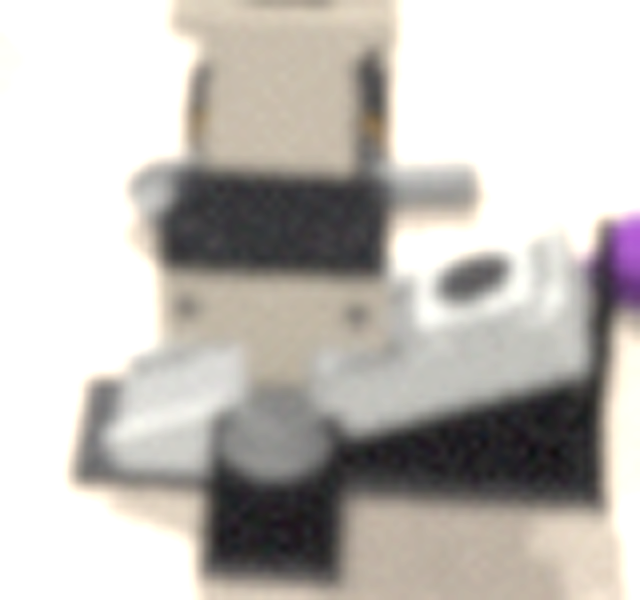

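Side view: the tip's lower edge is at about crop (280,388), px (280,263.5), and the cap spans crop y from about 393 to 480. I'll turn the tip edge and the cap into positions to see how they overlap.

```bash
python3 - <<'E'
from fit import *
s=camera("side")
L=lambda P:(R.from_euler('z',-.4214).as_matrix()@(P-np.array([.4902,.1836,0])))*1000
for n,uv,z in[("tip near edge",(280,263.5),.0606),("cap c",(245+276/8,215+434/8),.056),("cap far",(245+276/8,215+393/8),.056)]:print(n,L(onz(s,uv,z)).round(1))
W=disp([.4902,.1836],.4214)
for l in([.018,.05,.056],[.018,.065,.056],[.018,.035,.056],[.018,.058,.0606],[.018,.05,.0606],[.018,.042,.0606]):print(l,((proj(s,W(l))[0]-[245,215])*8).round(0))
E
```

```text
tip near edge [15.7 48.4 60.6]
cap c [16.  68.3 56. ]
cap far [17.1 45.2 56. ]
[0.018, 0.05, 0.056] [273. 401.]
[0.018, 0.065, 0.056] [271. 428.]
[0.018, 0.035, 0.056] [275. 375.]
[0.018, 0.058, 0.0606] [272. 405.]
[0.018, 0.05, 0.0606] [273. 391.]
[0.018, 0.042, 0.0606] [274. 377.]
```

The tip's near edge is at local y of about 48, over the cap (35 to 65), so the tip is thin, about 7 mm. I'll open slightly to centre both fingers, then press down.

>>> play_rows(
  targets=[
    {"travel": [0, 0, 0], "roll": 0},
    {"travel": [0, 0, 0], "roll": 0},
    {"travel": [0, 0, 0], "roll": 0},
    {"travel": [0, 0, 0.01], "roll": 0},
    {"travel": [0, 0, 0.02], "roll": 0},
    {"travel": [0, 0, 0.03], "roll": 0},
    {"travel": [0, 0, 0.036], "roll": 0},
    {"travel": [0, 0, 0.036], "roll": 0},
    {"travel": [0, 0, 0.036], "roll": 0},
    {"travel": [0, 0, 0.036], "roll": 0},
    {"travel": [0, 0, 0.036], "roll": 0},
  ],
  gripper=-0.09,
)

```text
time_s: 4.9
eef_pos: [0.4971, 0.2157, 0.0627]
eef_rot: [3.14, -0.004, 0.422]
force: [-13.8, -10.5, 62.5]
width: 0.456
finger_force: 31.6
```

```bash
python3 go.py; python3 -c "
from h import *
print(r.get_obs()['force'],r.get_obs()['width'])
t=camera('top');s=camera('side')
a=cv2.resize(t['img'][220:310,190:280],(400,400),interpolation=2);b=cv2.resize(s['img'][215:295,245:325],(400,400),interpolation=2)
cv2.imwrite('pics/p4.png',cv2.convertScaleAbs(np.hstack([a,b]),alpha=1.3))"
```

```text
T [0.49639935 0.21377562 0.        ] [0.49709145 0.21569906 0.06270167] [ 3.13990975 -0.00446687  0.42164413] 4.9
via [-0.4793  0.6961 -0.3636]
to z=.16 [-0.002   0.0033 -0.1946]
to z=.061 [-0.0029  0.0029  0.0034]
turn 7.770904904699758e-05
[-13.79838861 -10.52248554  62.53193114] 0.4558607626177347
```

View pics/p4.png

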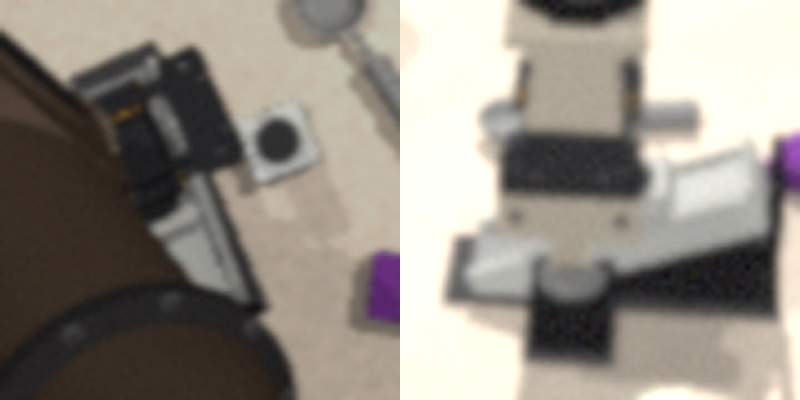

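The plunger is down (tip at z = 45.7 mm). The side view shows an empty pocket (crop 715,185) and the token against the finger (white piece at crop 655,180). The force is 62 N, more than needed, so I'll ease it by about 1.5 mm.

>>> play_rows(
  targets=[
    {"travel": [0, 0, -0.002], "roll": 0},
    {"travel": [0, 0, -0.003], "roll": 0},
    {"travel": [0, 0, -0.003], "roll": 0},
    {"travel": [0, 0, -0.003], "roll": 0},
    {"travel": [0, 0, -0.003], "roll": 0},
    {"travel": [0, 0, -0.003], "roll": 0},
    {"travel": [0, 0, -0.003], "roll": 0},
  ],
)

```text
time_s: 5.7
eef_pos: [0.4969, 0.2156, 0.063]
eef_rot: [3.14, -0.004, 0.422]
force: [-10.1, -7.4, 47.0]
width: 0.454
finger_force: 23.6
```

```bash
python3 -c "
from fit import *
print(r.get_obs()['force'],r.get_obs()['width'])
s=camera('side'); W=disp([.4902,.1836],.4214)
for x in (20,22,24,26): print(x,[((proj(s,W(ch(x-22,y,18)))[0]-[245,215])*8).round() for y in(-22,22)])
crop(s,245,215,80,75,8,'pics/p5.png')"
```

```text
[-10.07869294  -7.42640362  47.03848684] 0.454493943769878
20 [array([410., 242.]), array([409., 312.])]
22 [array([405., 243.]), array([403., 314.])]
24 [array([400., 245.]), array([398., 315.])]
26 [array([395., 246.]), array([393., 317.])]
```

View pics/p5.png

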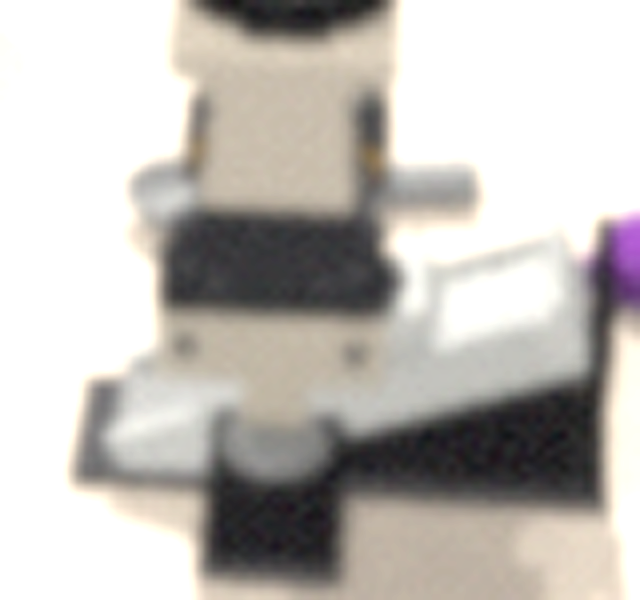

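The dark disc (crop 395,275) and the back corner (crop ~415,290) put the token's centre about 20 mm past the lip. It is resting against the finger and stationary, so I'm handing in.

```bash
python3 -c "
from station import r
print(r.close_job())"
```

```text
the job is handed in; nothing more can be done
None
```

I pressed the plunger fully down, the token popped out, and the other finger is holding it on the chute about 20 mm past the lip (estimated from the side view). The job is handed in, but no verdict came back; pressing force peaked at about 62 N and was about 47 N at hand-in.

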